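# Press an alternator bearing home with the fold-handle screw press

## Robot

A 6-joint arm with a two-finger parallel gripper is mounted at the origin on the work surface. World frame = base frame: x ahead of the robot, y to its left, z up, the work surface at z = 0. Lengths are in m, angles in rad, forces in N, time in s.
With the tool pointing down it reaches from about 0.35 to 0.775 m from the base axis. Payload 5.5 kg.
Tool frame: the origin (TCP) lies midway between the tips of the shut fingers; the grasp point (between the pads) lies robot.grip_depth behind it (robot.grip_depth is the distance from the TCP to the grasp point, in m); x points along the fingers, z is the direction in which the jaws open and shut, and the axes are right-handed (so a half turn about x gives the same grasp; the last joint's range is limited). The gripper opens to 85 mm and grips with 20 to 120 N. Pads are 22 mm wide; open, the fingers measure 114 mm over their backs; the gripper's body (76 mm by 85 mm) begins 54 mm behind the grasp point. The pads swing forward as they close: fully open they stand 13 mm farther back than shut.
Start: joints at [-0.14, 0.313, 0.046, 1.304, 0, 1.431], TCP at [0.575, -0, 0.231] pointing down, gripper open.
Joint ranges: [-2.76, 2.76], [-0.86, 1.69], [-1.03, 1.26], [-2.2, 2.34], [-1.47, 1.5], [-3.14, 3.14]. Speed limits (rad/s): [2.57, 2.57, 3.14, 3.14, 3.14, 3.14].

## Interface

Orientations are given as [roll, pitch, yaw] about the fixed x, y, z axes, in that order (R = Rz(yaw) Ry(pitch) Rx(roll)).
In Python, from rig import robot gives the robot as it stands.
- The arm moves only by the tool carry_out, never from a script. Its argument "plan" is a list that holds one entry, the list of rows, each a list of 7 numbers: the shift along the tool's x, y, z in units of 30 mm (1.0 is 30 mm), then the turn, a rotation vector about the tool's x, y, z in units of 6 degrees (1.0 is 6 degrees), then the opening, from 0 (shut) to 1 (fully open). In form: [[[tx, ty, tz, rx, ry, rz, hand], ...]]. A call has 1 to 5 rows; each row shifts and turns the commanded pose from where the row before left it, along the tool's axes as they then stand; what a row does not reach is not made up. A row lasts 1/12 s, in which the tool goes at most 41.7 mm and 7.16 degrees, less where a joint would pass 70% of its speed; a pose out of reach is approached as far as the arm can. A call is refused whole if a number of a shift passes 1 or a number of a turn 1, either way. A call with a gripper value outside its range is refused whole. The fingers move at their own pace and stop on an object; "grip_force" is the grip in N (left out, the last holds). Time passes only in rows, so rows that do not move let the fingers close. It gives the time, the measured TCP pose, the force and the opening at its end, in the units of the state.
- robot.sense(): the state, without advancing time (a new reading comes with each control period).
- robot.snapshot(name): name is "scene" or "side" or "wrist"; returns the picture (480x640x3 uint8, blue, green, red); there is no depth.
- robot.get_calibration(name): a dict with "K" (3x3 intrinsics, pixels), "extrinsics" (4x4, takes a point from camera to world coordinates). Camera axes: x right, y up, looking along -z (the intrinsics and any distortion apply to the point x, -y, -z); pixel columns grow to the right and rows downward; lengths in m; the calibration is good to about 2 mm. The wrist camera is an equidistant fisheye: a pixel r from the principal point sees the ray r / f radians off the axis. A picture is of the moment at which its call begins: read the wrist's pose just before it. get_calibration takes no time and is no camera call; for the wrist camera it gives the pose at the moment of the call.
- robot.sign_off(): hands the job in, once; it reports no verdict.
The state is a dict: "clock": time; "qpos": joint angles; "joint_velocities": joint speeds; "joint_torque": joint torques, N m; "position": TCP position; "tcp_rot": TCP orientation; "ft_force": force on the tool from outside, world axes, zero at the start; "ft_torque": the same for the moment, N m; "gripper_width": finger opening in m.
Only numpy, scipy, OpenCV 4.12 (cv2) and the standard library are available. Lean on these libraries where they do the work, as an engineer would, in place of code of your own. Each camera call takes 0.05 s, during which the arm holds its last target. There are 200 camera calls.

## Task

Press the new bearing home in the alternator bracket that stands in the bench press: swing the handwheel's folded red handle fully out, wind the ram down by it until the bearing is flush and sits firmly on its shoulder, without leaning on it so hard that the aluminium cracks. Then wind the ram back until it stands at least 10 mm clear above the bearing, so that the bracket can be lifted out, and fold the handle flat again, leaving the other things on the bench where they are.

Things in the scene. Friction and masses are not known exactly. Their poses are not given: they have to be found in the camera images.
- press: Blue bench screw press, bolted down, its base 230 x 170 mm; two upright columns carry a crosshead, and on top lies a level steel handwheel, 177 mm over its rim (rim 17 mm thick, its mid-height 217 mm over the bench, three thin spokes). Origin on the bench under the wheel's axis, y from column to column.
- wheel_axis (a point): Point on the wheel's vertical axis at the height of the handle's hinge, 239 mm over the bench; its x axis turns with the wheel and points from the axis to the handle's hinge, z up.
- handle_hinge (a point): Hinge of the fold-away handle: a level pin across a small clevis on the wheel's rim, 80 mm from the wheel's axis and 22 mm above the rim's mid-height. y axis along the pin (tangent to the rim).
- grip_center (a point): Middle of the red grip: a sleeve 20 mm in diameter, 50 mm long, spinning freely on the handle's rod; its middle is 40 mm from the hinge, its ends 15 and 65 mm. Folded, the handle lies level, pointing from the rim to the wheel's axis, about 8 mm clear above the spokes' height and between two of them; out, it stands upright on the rim. x axis along the rod, towards the hinge.
- handle (a joint): Fold angle of the handle (rad): 0 = folded flat inwards over the wheel, 1.571 = fully out, upright, against a stop. The hinge is stiff (0.08 Nm, about 2 N at the grip's middle) and stays where it is left.
- wheel (a joint): Angle of the handwheel (rad), growing clockwise seen from above; clockwise drives the ram down, 24 mm a turn. It turns from -3.3 to 6.3. Friction 0.10 Nm (1.3 N at the handle) holds it where it is left.
- ram: The press's ram: steel quill 27 mm in diameter, its foot 44 mm across with a white plastic pad, under the crosshead on the wheel's axis; it moves only up and down. Origin at the centre of the pad's underside. Each newton along the circle at the upright handle, beyond the wheel's friction, gives about 21 N at the ram. The bracket cracks above 310 N at the ram.
- bearing: New sealed ball bearing, 47 mm across, 14 mm thick, 4 to 7 mm proud of its bore under the ram. Origin at its top's centre. It slides in against a steady 70 N at the ram, then meets its shoulder and the load climbs steeply. Firmly seated takes 180 N at the ram: along the handle's circle 10 N while it is driven, 7.5 N while it rests. The bracket cracks at 16 N driven, 13.5 N resting.
- bore_mouth (a point): Centre of the rim of the bearing's bore, on top of the cast aluminium alternator bracket that stands on the press's base, 66 mm over the bench, z up. The bearing's top face is flush with it when it is home.
- worn_bearing: Bystander: the old rusty bearing, 47 mm in diameter, 14 mm high, flat on the bench. Origin under its centre.
- pulley: Bystander: steel belt pulley, 60 mm in diameter, 34 mm high. Origin under its centre.
- mallet: Bystander: hammer lying on the bench.
- spanner: Bystander: open spanner lying on the bench.
- rear_cover: Bystander: black round alternator rear cover, 116 mm in diameter, 40 mm high. Origin under its centre.
- grease_tin: Bystander: yellow tin with a red lid, 80 mm in diameter, 75 mm high. Origin under its centre.
- bolt_tray: Bystander: green tray of bolts, 130 x 100 x 35 mm. Origin under its centre.

How it is judged:
On the way, in this order (a step that is already met when the one before it is completed fails the run):
1. the handle is swung out (fold angle over 1.4 rad) (value of joint handle above 1.4 rad), for 0.1 s.
2. with the handle out, the ram bears on the bearing with more than 180 N, and the bearing's top is within 1 mm of the bore's mouth (contact force between ram and bearing above 180 N and z of bearing in the frame of bore_mouth below 0.001 m and value of joint handle above 1.1 rad), for 0.05 s.
3. with the handle still out, the ram's foot is wound at least 9 mm clear of the bearing (z of ram in the frame of bearing above 0.009 m and value of joint handle above 1.1 rad), for 0.1 s.
At the end, for the whole second after the job is handed in: The handle lies folded flat (within 0.12 rad), the ram's foot is at least 9 mm clear above the bearing, the bearing's top is within 1 mm of flush with the bore's mouth, and the wheel is at rest (value of joint handle below 0.12 rad and z of ram in the frame of bearing above 0.009 m and z of bearing in the frame of bore_mouth below 0.001 m and velocity of joint wheel between -0.05 and 0.05 rad/s); the robot touches nothing.
It fails at once if the ram presses on the bearing with more than 310 N: the bracket cracks (contact force between ram and bearing above 310 N).
It fails at once if a bystander is moved by more than 20 mm (distance of any of worn_bearing, pulley, mallet, spanner, rear_cover, grease_tin, bolt_tray from where it was at the start of the episode above 0.02 m).
It also fails if it takes over 72 s, if anything falls off the work surface, if the arm or the gripper's body presses on something with over 40 N, if the wrist force passes 120 N, or if a joint passes its speed limit or range.

## Working session

There is one attempt and no reset: what is moved stays moved. The work goes in short steps, Python scripts to look and compute and a tool call to move; the robot and the scene stay as the last step left them, time stands still between calls to the robot, and variables do not carry over. Pictures are saved under pics/ and viewed, about 8 in all and at most 12, crops included, and the job is handed in when it is done.

Besides the shell and the picture viewer there is one more tool, called after "Call:" as name([rows], argument=value, ...), one row to a line, values as JSON. carry_out: Moves the arm, as the interface text tells. Its arguments: {"type":"object","properties":{"plan":{"type":"array"},"grip_force":{"type":"number"}},"required":["plan"]}

```bash
ls; mkdir -p pics; python3 - <<'E'
from rig import robot
import cv2,numpy as np
np.set_printoptions(precision=4,suppress=True)
s=robot.sense();print(s, robot.grip_depth)
for n in("scene","side","wrist"):
    c=robot.get_calibration(n);print(n,c)
    cv2.imwrite(f"pics/{n}0.png",robot.snapshot(n))
a=cv2.imread("pics/scene0.png");b=cv2.imread("pics/side0.png")
E
```

```text
pics
{'clock': 0.0, 'qpos': array([-0.1396,  0.314 ,  0.045 ,  1.3036,  0.    ,  1.4312]), 'joint_velocities': array([ 0.0003,  0.0006, -0.0007,  0.0001, -0.    , -0.0018]), 'joint_torque': array([ -0.0029, -48.0629,  29.8531,   0.0195,  -0.0004,  -0.    ]), 'position': array([0.5745, 0.    , 0.2304]), 'tcp_rot': array([2.9919, 1.5689, 2.9918]), 'ft_force': array([ 0.5511, -0.4699, -0.3814]), 'ft_torque': array([-0.0069,  0.0149,  0.0324]), 'gripper_width': 0.08556606054331944} 0.0187
scene {'K': array([[442.4242,   0.    , 319.5692],
       [  0.    , 442.4242, 244.3126],
       [  0.    ,   0.    ,   1.    ]]), 'extrinsics': array([[-0.8665, -0.3165,  0.3861,  0.9262],
       [ 0.4993, -0.5491,  0.6702,  0.6314],
       [-0.0001,  0.7735,  0.6338,  0.7297],
       [ 0.    ,  0.    ,  0.    ,  1.    ]])}
side {'K': array([[585.0435,   0.    , 328.8428],
       [  0.    , 585.0435, 236.855 ],
       [  0.    ,   0.    ,   1.    ]]), 'extrinsics': array([[ 0.737 ,  0.5076, -0.4463,  0.0825],
       [-0.6758,  0.5636, -0.475 , -0.5295],
       [ 0.0105,  0.6517,  0.7584,  1.018 ],
       [ 0.    ,  0.    ,  0.    ,  1.    ]])}
wrist {'K': array([[371.6483,   0.    , 319.4886],
       [  0.    , 371.6483, 242.3192],
       [  0.    ,   0.    ,   1.    ]]), 'extrinsics': array([[ 1.    , -0.0003,  0.0016,  0.5745],
       [-0.0001,  0.9662,  0.2578,  0.0648],
       [-0.0016, -0.2578,  0.9662,  0.373 ],
       [ 0.    ,  0.    ,  0.    ,  1.    ]])}
```

View pics/scene0.png

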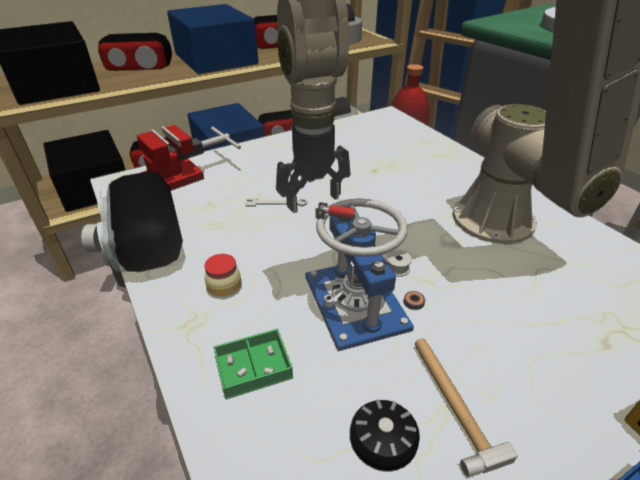

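View pics/side0.png

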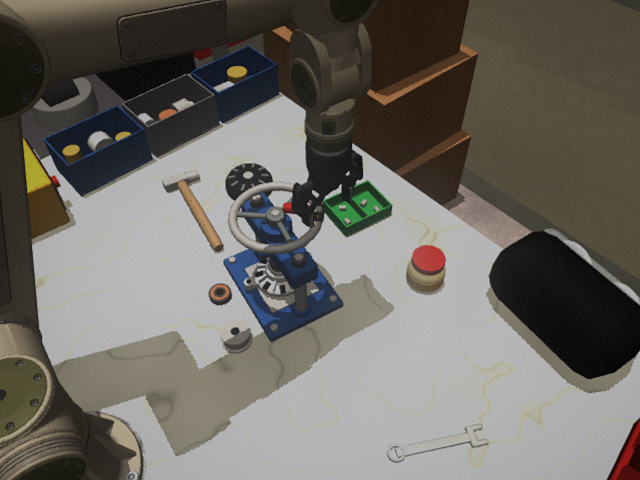

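The scene picture shows the wheel's hub near (362,225), with the folded red handle near (321,211)–(355,212). In the side picture the hub is near (276,215) and the hinge near (317,214), partly behind the gripper. Next I'll enlarge both.

```bash
python3 - <<'E'
import cv2,numpy as np
a=cv2.imread("pics/scene0.png")[185:265,305:415];b=cv2.imread("pics/side0.png")[170:260,220:340]
a=cv2.resize(a,(550,400),interpolation=cv2.INTER_CUBIC) # 5x
b=cv2.resize(b,(0,0),fx=4,fy=4,interpolation=cv2.INTER_CUBIC)
w=cv2.imread("pics/wrist0.png")
cv2.imwrite("pics/crop0.png",a);cv2.imwrite("pics/crop1.png",b)
E
```

```text
(no output)
```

View pics/crop0.png

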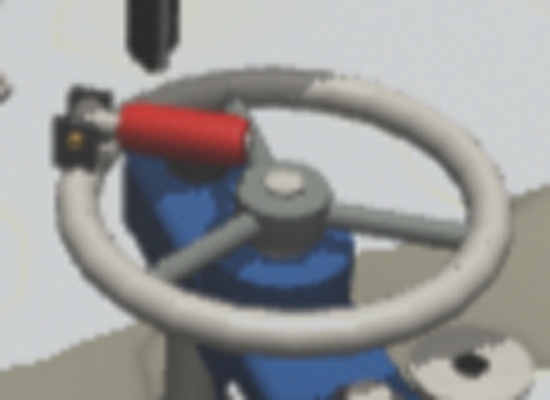

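View pics/wrist0.png

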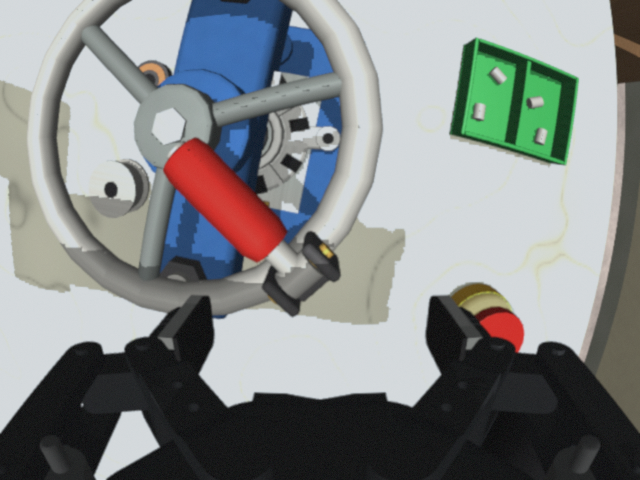

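The wrist view shows the hub nut at (169,127), the hinge clevis ends at (323,252) and (287,300), and the grip from (186,160) to (270,247). The rim's outer edge runs through (30,130), (382,120) and (75,250). In the scene crop the clevis midpoint is about (321,209).

```bash
cat > h.py <<'E'
from rig import robot
import numpy as np
from scipy.optimize import least_squares
from scipy.spatial.transform import Rotation as R
np.set_printoptions(precision=4,suppress=True)
def ray(c,px,fish):
    K=c["K"];E=c["extrinsics"]
    u=(px[0]-K[0,2])/K[0,0];v=(px[1]-K[1,2])/K[1,1]
    if fish:
        r=np.hypot(u,v)+1e-12;d=np.array([u/r*np.sin(r),-v/r*np.sin(r),-np.cos(r)])
    else: d=np.array([u,-v,-1.])
    return E[:3,3],E[:3,:3]@d
def atz(c,px,z,fish):
    o,d=ray(c,px,fish);return (o+d*(z-o[2])/d[2])
E
cat > m1.py <<'E'
from h import *
w=robot.get_calibration("wrist");s=robot.get_calibration("scene");sd=robot.get_calibration("side")
fit=lambda P:least_squares(lambda q:np.hypot(P[:,0]-q[0],P[:,1]-q[1])-q[2],[.5,.1,.09]).x
W=[(30,130),(45,55),(382,120),(375,170),(75,250),(120,288),(180,313),(352,30)]
S=[(316,223),(407.2,228),(361,256),(357,198.4)]
print("rim wrist",fit(np.array([atz(w,p,.217,1) for p in W])))
print("rim scene",fit(np.array([atz(s,p,.217,0) for p in S])))
print("hub w,s", atz(w,(169,127),.23,1),atz(s,(361.8,222),.23,0))
print("hinge w,s",atz(w,(305,275),.239,1),atz(s,(321.2,209),.239,0))
for n,p in dict(gin=(186,160),gout=(270,247),cl1=(323,252),cl2=(287,300),spoke1=(92,35),spoke2=(335,85),spoke3=(150,270),worn=(155,72),pulley=(111,190)).items():
    print(n,atz(w,p,.239 if n[0] in"gc" else .217,1))
E
python3 m1.py
```

```text
rim wrist [0.5116 0.0771 0.0879]
rim scene [0.5145 0.078  0.09  ]
hub w,s [0.514  0.0744 0.23  ] [0.519  0.0852 0.23  ]
hinge w,s [0.5688 0.016  0.239 ] [0.5706 0.0206 0.239 ]
gin [0.5244 0.0608 0.239 ]
gout [0.5557 0.0271 0.239 ]
cl1 [0.5757 0.0252 0.239 ]
cl2 [0.5615 0.0054 0.239 ]
spoke1 [0.4654 0.1258 0.217 ]
spoke2 [0.5807 0.0904 0.217 ]
spoke3 [0.4931 0.0093 0.217 ]
worn [0.5015 0.1011 0.217 ]
pulley [0.4761 0.0486 0.217 ]
```

```bash
cat >> h.py <<'E'
def st(pr=True):
    s=robot.sense();M=R.from_euler("xyz",s["tcp_rot"]).as_matrix()
    if pr: print("t%.2f"%s["clock"],"p",s["position"],"f",s["ft_force"],"w%.4f"%s["gripper_width"],"j6 %.2f"%s["qpos"][5]);print(M)
    return s,M
E
python3 - <<'E'
from h import *
s,M=st()
C=np.array([.513,.0775]);u=np.array([.688,-.725]);G=np.r_[C+.04*u,.222]
print(G)
M2=R.from_rotvec([0,0,np.radians(43.5)]).as_matrix()@M
print("shift after raise, old tool axes (units)",M.T@(G-s["position"])/.03,"turn sign: tool x=",M[:,0])
E
```

```text
t0.15 p [0.5746 0.     0.2306] f [-0.2116 -0.1639  0.5294] w0.0857 j6 1.43
[[-0.0014 -0.      1.    ]
 [ 0.0002  1.      0.    ]
 [-1.      0.0002 -0.0014]]
[0.5405 0.0485 0.222 ]
shift after raise, old tool axes (units) [ 0.2892  1.6156 -1.1365] turn sign: tool x= [-0.0014  0.0002 -1.    ]
```

Call:
carry_out([
  [[-1,0,0,0,0,0,0.8],[-1,0,0,0,0,0,0.8],[0,0.6,-0.4,0,0,0,0.8],[0,1,-0.7,0,0,0,0.8],[0,0,0,-1,0,0,0.8]],
], grip_force=40)

```text
clock: 0.57
position: [0.5392, 0.0513, 0.2921]
tcp_rot: [2.044, 1.568, 2.152]
ft_force: [-0.7, -0.4, -0.7]
gripper_width: 0.0686
```

Call:
carry_out([
  [[0,0,0,-1,0,0,0.8],[0,0,0,-1,0,0,0.8],[0,0,0,-1,0,0,0.8],[0,0,0,-1,0,0,0.8],[0,0,0,-1,0,0,0.8]],
])

```text
clock: 0.98
position: [0.5418, 0.0481, 0.291]
tcp_rot: [2.531, 1.57, -3.119]
ft_force: [0.3, -0.5, -0.3]
gripper_width: 0.0685
```

Call:
carry_out([
  [[0,0,0,-1,0,0,0.8],[0,0,0,-0.25,0,0,0.8],[0,0,0,0,0,0,0.8]],
])

```text
clock: 1.23
position: [0.5419, 0.048, 0.291]
tcp_rot: [2.371, 1.57, 3.131]
ft_force: [-0.3, 1.4, 0.0]
gripper_width: 0.0683
```

```bash
python3 - <<'E'
from h import *
import cv2
s,M=st()
print(robot.get_calibration("wrist")["extrinsics"])
cv2.imwrite("pics/w1.png",robot.snapshot("wrist"))
C=np.array([.513,.0775]);u=np.array([.688,-.725]);G=np.r_[C+.04*u,.222]
print(M.T@(G-s["position"])/.03)
E
```

```text
t1.23 p [0.5419 0.048  0.291 ] f [-0.3122  1.4313  0.0311] w0.0683 j6 0.75
[[-0.0006 -0.6888  0.7249]
 [ 0.      0.7249  0.6888]
 [-1.      0.0004 -0.0004]]
[[ 0.725  -0.6656 -0.177   0.4968]
 [ 0.6887  0.7005  0.187   0.0948]
 [-0.0005 -0.2575  0.9663  0.4335]
 [ 0.      0.      0.      1.    ]]
[ 2.3004  0.0416 -0.0201]
```

View pics/w1.png

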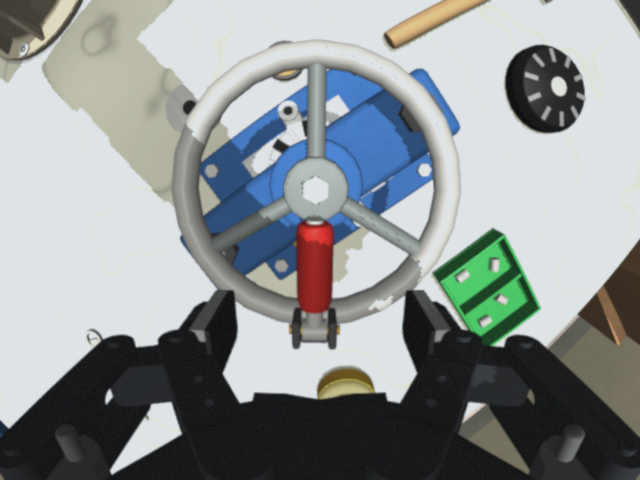

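The handle is now in line with the tool. It sits in the image column at about x=315: hub (315,190), grip (314,225)–(315,310), clevis (315,330), rim from x=173 to x=461 and top at y=40.

```bash
python3 - <<'E'
from h import *
s,M=st(False);w=robot.get_calibration("wrist")
P=np.array([atz(w,p,.217,1) for p in [(173,180),(461,180),(315,40),(215,80),(415,78),(205,275),(440,250)]])
f=least_squares(lambda q:np.hypot(P[:,0]-q[0],P[:,1]-q[1])-q[2],[.5,.1,.09]).x;print("rim",f)
for p in [(315,330),(315,225),(315,308)]:
    q=atz(w,p,.239,1);print(p,q,np.linalg.norm(q[:2]-f[:2]))
u=atz(w,(315,330),.239,1)[:2]-f[:2];a=np.arctan2(u[1],u[0]);u=u/np.linalg.norm(u);print(np.degrees(a))
G=np.r_[f[:2]+.04*u,.222];print(G,M.T@(G-s["position"])/.03)
E
```

```text
rim [0.512  0.075  0.0884]
(315, 330) [0.5674 0.0165 0.239 ] 0.08058577516641682
(315, 225) [0.5241 0.0625 0.239 ] 0.01745570614718388
(315, 308) [0.5575 0.027  0.239 ] 0.0661341459300252
-46.59967317152789
[0.5395 0.046  0.222 ] [ 2.3008  0.0051 -0.1031]
```

Call:
carry_out([
  [[0.9,0,-0.1,0,0,0,0.8],[0.9,0,0,0,0,0,0.8],[0.45,0,0,0,0,0,0.8],[0,0,0,0,0,0,0],[0,0,0,0,0,0,0]],
], grip_force=25)

```text
clock: 1.7
position: [0.5393, 0.0459, 0.2233]
tcp_rot: [2.324, 1.569, 3.083]
ft_force: [0.4, 0.7, 0.8]
gripper_width: 0.0451
```

Call:
carry_out([
  [[0,0,0,0,0,0,0],[0,0,0,0,0,0,0],[0,0,0,0,0,0,0]],
])

```text
clock: 1.95
position: [0.5406, 0.0457, 0.2253]
tcp_rot: [-0.987, 1.568, -0.228]
ft_force: [-1.3, -1.4, 1.9]
gripper_width: 0.0191
```

Call:
carry_out([
  [[-0.21,-0.02,0,0,0,0,0],[-0.2,-0.05,0,0,0,0,0],[-0.19,-0.08,0,0,0,0,0],[-0.18,-0.11,0,0,0,0,0],[-0.16,-0.14,0,0,0,0,0]],
])

```text
clock: 2.37
position: [0.5475, 0.0378, 0.252]
tcp_rot: [1.715, 1.568, 2.475]
ft_force: [-0.7, 2.9, -8.0]
gripper_width: 0.0192
```

Call:
carry_out([
  [[-0.14,-0.16,0,0,0,0,0],[-0.11,-0.18,0,0,0,0,0],[-0.08,-0.19,0,0,0,0,0],[-0.05,-0.2,0,0,0,0,0],[-0.02,-0.21,0,0,0,0,0]],
])

```text
clock: 2.78
position: [0.567, 0.0173, 0.2652]
tcp_rot: [1.263, 1.569, 2.022]
ft_force: [-5.6, 4.2, 0.4]
gripper_width: 0.0184
```

Call:
carry_out([
  [[0,-0.05,0,0,0,0,0],[0,0,0,0,0,0,0]],
])

```text
clock: 2.95
position: [0.5684, 0.0158, 0.2653]
tcp_rot: [0.773, 1.57, 1.532]
ft_force: [-2.9, 2.3, -0.6]
gripper_width: 0.0178
```

```bash
python3 - <<'E'
from h import *
import cv2
st()
a=robot.snapshot("scene")[130:290,250:450];b=robot.snapshot("side")[130:290,200:400]
cv2.imwrite("pics/c2.png",cv2.resize(np.hstack([a,b]),(800,320),interpolation=cv2.INTER_CUBIC))
E
```

```text
t2.95 p [0.5684 0.0158 0.2653] f [-2.9344  2.2832 -0.5987] w0.0178 j6 0.70
[[ 0.     -0.6884  0.7253]
 [ 0.0011  0.7253  0.6884]
 [-1.      0.0008  0.0008]]
```

View pics/c2.png

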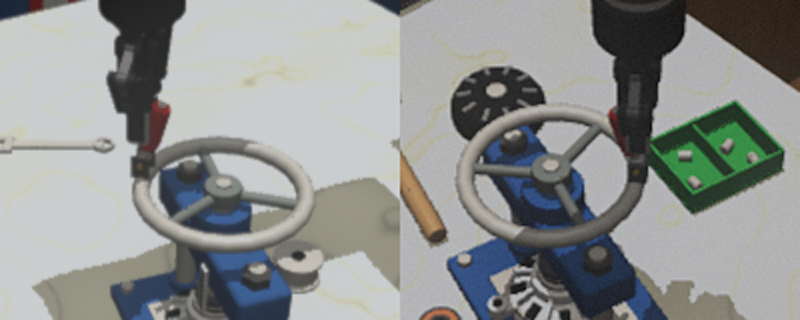

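The handle is only about 70° out. The pads have slipped to the outer flank of the grip, and the grip still leans inward. I'll regrip 15 mm further in and push it out to the stop.

Call:
carry_out([
  [[0,0,0,0,0,0,0.6],[0,0,0,0,0,0,0.6],[0,0.5,0,0,0,0,0.6],[0,0,0,0,0,0,0.6],[0,0,0,0,0,0,0]],
], grip_force=45)

```text
clock: 3.47
position: [0.5589, 0.0262, 0.2651]
tcp_rot: [-1.126, 1.568, -0.367]
ft_force: [0.1, 0.3, -0.0]
gripper_width: 0.0403
```

Call:
carry_out([
  [[0,0,0,0,0,0,0],[0,0,0,0,0,0,0],[0,0,0,0,0,0,0],[0,0,0,0,0,0,0]],
])

```text
clock: 3.8
position: [0.5589, 0.026, 0.2646]
tcp_rot: [-1.178, 1.569, -0.419]
ft_force: [0.7, -1.6, 3.9]
gripper_width: 0.0188
```

Call:
carry_out([
  [[0,-0.1,0,0,0,0,0],[0,-0.1,0,0,0,0,0],[0,-0.1,0,0,0,0,0],[0,0,0,0,0,0,0]],
])

```text
clock: 4.13
position: [0.5625, 0.0222, 0.2648]
tcp_rot: [1.366, 1.565, 2.127]
ft_force: [-6.8, 6.8, 9.9]
gripper_width: 0.0187
```

Call:
carry_out([
  [[0,-0.1,0,0,0,0,0],[0,-0.05,0,0,0,0,0],[0,0,0,0,0,0,0]],
])

```text
clock: 4.38
position: [0.5657, 0.0187, 0.2647]
tcp_rot: [1.422, 1.566, 2.183]
ft_force: [-6.8, 5.6, 10.0]
gripper_width: 0.0188
```

```bash
python3 - <<'E'
from h import *
import cv2
st()
a=robot.snapshot("scene")[130:290,250:450];b=robot.snapshot("wrist")
a=cv2.resize(a,(600,480),interpolation=cv2.INTER_CUBIC)[:,100:500]
cv2.imwrite("pics/c3.png",np.hstack([a,b[:,120:520]]))
E
```

```text
t4.38 p [0.5657 0.0187 0.2647] f [-6.7943  5.5561  9.95  ] w0.0188 j6 0.70
[[-0.0028 -0.6893  0.7245]
 [ 0.0041  0.7245  0.6893]
 [-1.      0.0049  0.0007]]
```

View pics/c3.png

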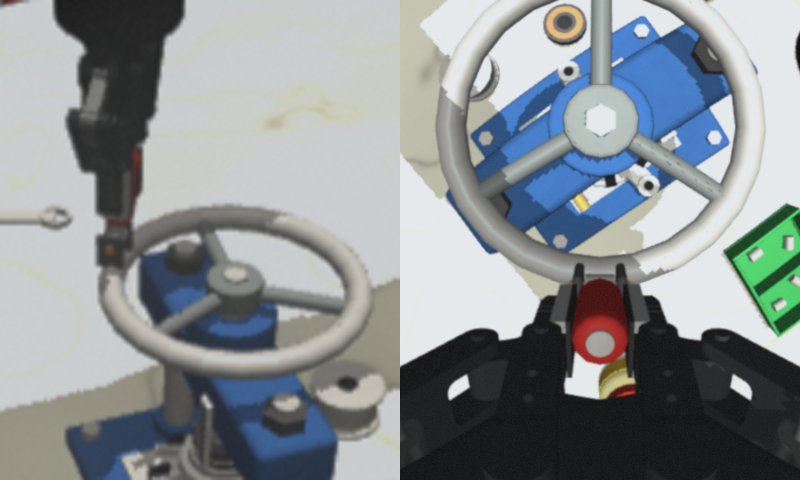

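```bash
python3 - <<'E'
from h import *
w=robot.get_calibration("wrist")
P=np.array([atz(w,(x-280,y),.217,1) for x,y in [(437,120),(765,120),(485,230),(725,220)]])
print(P)
f=least_squares(lambda q:np.hypot(P[:,0]-q[0],P[:,1]-q[1])-.0885,[.5,.1]).x;print("rim",f)
for z in(.3,.306):
    q=atz(w,(321,345),z,1);print(q,np.linalg.norm(q[:2]-f))
    q=q[:2]-[.512,.0755];print(np.linalg.norm(q),np.degrees(np.arctan2(q[1],q[0])))
E
```

```text
[[ 0.4451  0.0179  0.217 ]
 [ 0.573   0.1399  0.217 ]
 [ 0.5056 -0.0089  0.217 ]
 [ 0.5961  0.0849  0.217 ]]
rim [0.508  0.0798]
[0.5649 0.0195 0.3   ] 0.08296461550092567
0.077092444266915 -46.63731889218586
[0.5625 0.022  0.306 ] 0.07942932273310646
0.07355713182190868 -46.67241688616806
```

Call:
carry_out([
  [[0,-0.06,0,0,0,0,0],[0,-0.06,0,0,0,0,0],[0,0,0,0,0,0,0]],
])

```text
clock: 4.73
position: [0.568, 0.0161, 0.2644]
tcp_rot: [1.468, 1.565, 2.229]
ft_force: [-7.2, 6.6, 8.1]
gripper_width: 0.0188
```

Call:
carry_out([
  [[0,-0.06,0,0,0,0,0],[0,-0.04,0,0,0,0,0],[0,0,0,0,0,0,0]],
])

```text
clock: 4.98
position: [0.5698, 0.0143, 0.2641]
tcp_rot: [1.519, 1.564, 2.279]
ft_force: [-7.9, 7.6, 6.4]
gripper_width: 0.0187
```

```bash
python3 - <<'E'
from h import *
import cv2
st()
a=robot.snapshot("scene")[130:250,260:360];b=robot.snapshot("wrist")
a=cv2.resize(a,(400,480),interpolation=cv2.INTER_CUBIC)
cv2.imwrite("pics/c4.png",np.hstack([a,b[:,120:520]]))
E
```

```text
t4.98 p [0.5698 0.0143 0.2641] f [-7.8852  7.5632  6.3948] w0.0187 j6 0.69
[[-0.0042 -0.6894  0.7243]
 [ 0.0049  0.7243  0.6894]
 [-1.      0.0064  0.0003]]
```

View pics/c4.png

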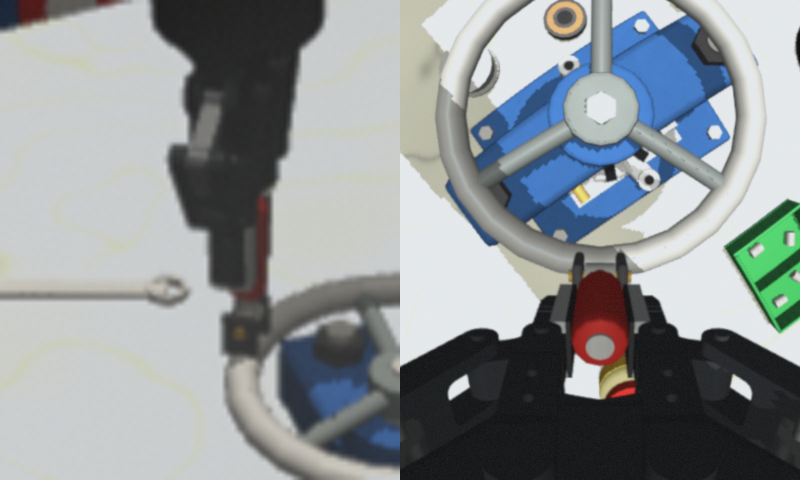

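Call:
carry_out([
  [[0,0,0,0,0,0,0.4],[0,0,0,0,0,0,0.4],[0,0,0,0,0,0,0.4]],
])

```text
clock: 5.33
position: [0.5723, 0.0117, 0.2637]
tcp_rot: [-2.326, 1.57, -1.567]
ft_force: [-0.2, 0.5, -0.5]
gripper_width: 0.0343
```

```bash
python3 - <<'E'
from h import *
import cv2
s,M=st()
w=robot.get_calibration("wrist");b=robot.snapshot("wrist");cv2.imwrite("pics/w5.png",b)
hsv=cv2.cvtColor(b,cv2.COLOR_BGR2HSV)
m=((hsv[...,0]<8)|(hsv[...,0]>172))&(hsv[...,1]>150)&(hsv[...,2]>60);m[:, :250]=0;m[:,400:]=0;m[365:]=0
ys,xs=np.nonzero(m);print("red x",xs.min(),xs.max(),"y",ys.min(),ys.max())
cv2.imwrite("pics/c5.png",cv2.resize(b[240:400,220:420],(800,640))[:600])
E
```

```text
t5.33 p [0.5723 0.0117 0.2637] f [-0.2288  0.5033 -0.4642] w0.0343 j6 0.69
[[ 0.     -0.6882  0.7255]
 [-0.0003  0.7255  0.6882]
 [-1.     -0.0002 -0.0002]]
red x 291 347 y 263 355
```

View pics/c5.png

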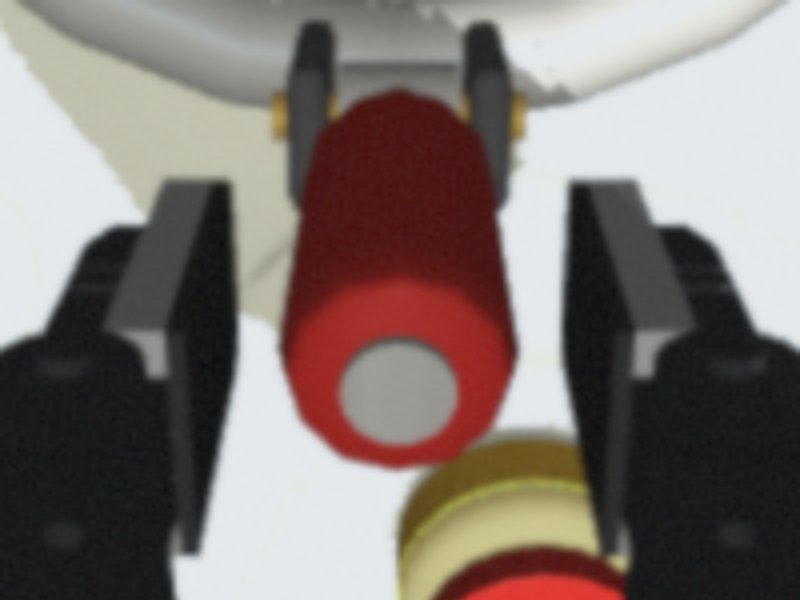

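```bash
python3 - <<'E'
from h import *
s,M=st(False);w=robot.get_calibration("wrist")
for p,z in [((319.7,268.8),.239),((320,337.5),.304),((320,337.5),.306)]:
    q=atz(w,p,z,1);d=q[:2]-[.512,.0755];print(q,np.linalg.norm(d),np.degrees(np.arctan2(*d[::-1])),"tool",M.T@(q-s["position"]))
b=__import__("cv2").imread("pics/w5.png")
E
```

```text
[0.567  0.0168 0.239 ] 0.08044177711580446 -46.8948829515011 tool [ 0.0247  0.0074 -0.0004]
[0.5673 0.0165 0.304 ] 0.08086519609210861 -46.8422915996302 tool [-0.0403  0.0069 -0.0003]
[0.5665 0.0173 0.306 ] 0.07972756626685236 -46.84886177806573 tool [-0.0423  0.0081 -0.0003]
```

The enlarged wrist view shows the clevis midpoint at (320,269) and the handle tip at (320,337). They map to the same point in xy, (0.567, 0.017), so the handle is fully upright. The tool sits 7 mm too far out, so I'll centre it before gripping.

Call:
carry_out([
  [[0,0.24,0,0,0,0,0.4],[0,0,0,0,0,0,0.4],[0,0,0,0,0,0,0],[0,0,0,0,0,0,0],[0,0,0,0,0,0,0]],
], grip_force=60)

```text
clock: 5.8
position: [0.5669, 0.0173, 0.2642]
tcp_rot: [0.328, 1.571, 1.087]
ft_force: [-1.2, 0.8, 1.4]
gripper_width: 0.0189
```

```bash
cat > circ.py <<'E'
# usage: circ.py r step_mm n : rows clockwise (step>0) at radius r from measured pos
import sys
from h import *
C=np.array([.512,.075]);r=float(sys.argv[1]);d=float(sys.argv[2])/1000;n=int(sys.argv[3])
s,M=st(False);p=s["position"];q=p[:2]-C;a=np.arctan2(q[1],q[0])
t=np.array([np.sin(a),-np.cos(a)]);f=s["ft_force"][:2]
print("t%.2f r=%.4f ang=%.2f z=%.4f w=%.4f Ft(resist)=%.2f Fr=%.2f Fz=%.1f"%(s["clock"],np.linalg.norm(q),np.degrees(a),p[2],s["gripper_width"],-f@t,f@q/np.linalg.norm(q),s["ft_force"][2]))
for k in range(n):
    a1=a-d/r;v=np.r_[r*(np.array([np.cos(a1),np.sin(a1)])-np.array([np.cos(a),np.sin(a)])),0];a=a1
    print(np.round(M.T@v/.03,2))
E
python3 circ.py .08 10 10
```

```text
t5.80 r=0.0797 ang=-46.40 z=0.2642 w=0.0189 Ft(resist)=-0.29 Fr=-1.38 Fz=1.4
[-0.    0.02 -0.33]
[-0.    0.06 -0.33]
[-0.    0.1  -0.32]
[-0.    0.14 -0.3 ]
[-0.    0.18 -0.28]
[-0.    0.21 -0.26]
[-0.    0.24 -0.23]
[-0.    0.27 -0.2 ]
[-0.    0.29 -0.16]
[-0.    0.31 -0.13]
```

Call:
carry_out([
  [[0,0.02,-0.33,0,0,0,0],[0,0.06,-0.33,0,0,0,0],[0,0.1,-0.32,0,0,0,0],[0,0.14,-0.3,0,0,0,0],[0,0.18,-0.28,0,0,0,0]],
])

```text
clock: 6.22
position: [0.5218, -0.004, 0.2642]
tcp_rot: [0.466, 1.569, 1.225]
ft_force: [0.8, 6.4, 3.2]
gripper_width: 0.0187
```

```bash
python3 circ.py .08 10 5
```

```text
t6.22 r=0.0796 ang=-82.96 z=0.2642 w=0.0187 Ft(resist)=1.58 Fr=-6.27 Fz=3.2
[-0.    0.21 -0.26]
[-0.    0.24 -0.23]
[-0.    0.27 -0.19]
[-0.    0.29 -0.16]
[ 0.    0.31 -0.12]
```

Call:
carry_out([
  [[0,0.22,-0.24,0,0,0,0],[0,0.26,-0.21,0,0,0,0],[0,0.28,-0.18,0,0,0,0],[0,0.29,-0.16,0,0,0,0],[0,0.31,-0.12,0,0,0,0]],
])

```text
clock: 6.63
position: [0.4738, 0.0057, 0.2642]
tcp_rot: [-2.379, 1.568, -1.621]
ft_force: [-1.2, -3.3, 2.6]
gripper_width: 0.0189
```

```bash
python3 circ.py .08 10 5
```

```text
t6.63 r=0.0792 ang=-118.88 z=0.2642 w=0.0189 Ft(resist)=0.55 Fr=3.42 Fz=2.6
[-0.    0.32 -0.08]
[-0.    0.33 -0.04]
[-0.    0.33  0.  ]
[-0.    0.33  0.04]
[-0.    0.32  0.08]
```

Call:
carry_out([
  [[0,0.32,-0.09,0,0,0,0],[0,0.33,-0.04,0,0,0,0],[0,0.33,0,0,0,0,0],[0,0.33,0.04,0,0,0,0],[0,0.32,0.08,0,0,0,0]],
])

```text
clock: 7.05
position: [0.4399, 0.0416, 0.2641]
tcp_rot: [-2.51, 1.568, -1.751]
ft_force: [0.8, -5.3, 3.7]
gripper_width: 0.0189
```

```bash
python3 circ.py .08 10 5
```

```text
t7.05 r=0.0794 ang=-155.17 z=0.2641 w=0.0189 Ft(resist)=5.12 Fr=1.50 Fz=3.7
[-0.    0.31  0.13]
[-0.    0.29  0.16]
[-0.    0.27  0.2 ]
[-0.    0.24  0.23]
[-0.    0.21  0.26]
```

Call:
carry_out([
  [[0,0.22,0.08,0,0,0,0],[0,0.21,0.1,0,0,0,0],[0,0.2,0.12,0,0,0,0]],
])

```text
clock: 7.3
position: [0.4335, 0.062, 0.2641]
tcp_rot: [-2.885, 1.569, -2.126]
ft_force: [-1.7, -5.0, 4.4]
gripper_width: 0.0184
```

```bash
python3 circ.py .08 4 5
```

```text
t7.30 r=0.0796 ang=-170.60 z=0.2641 w=0.0184 Ft(resist)=4.64 Fr=2.44 Fz=4.4
[-0.    0.11  0.08]
[-0.    0.1   0.08]
[-0.    0.1   0.09]
[-0.    0.1   0.09]
[-0.    0.09  0.1 ]
```

Call:
carry_out([
  [[0,0.11,0.08,0,0,0,0],[0,0.1,0.08,0,0,0,0],[0,0.1,0.09,0,0,0,0]],
])

```text
clock: 7.55
position: [0.4324, 0.074, 0.2641]
tcp_rot: [2.831, 1.569, -2.692]
ft_force: [-3.1, -5.3, 6.8]
gripper_width: 0.0185
```

Call:
carry_out([
  [[0,0.08,0.07,0,0,0,0],[0,0.07,0.08,0,0,0,0]],
])

```text
clock: 7.72
position: [0.4325, 0.0804, 0.2641]
tcp_rot: [2.656, 1.569, -2.868]
ft_force: [-5.1, -4.2, 6.1]
gripper_width: 0.0187
```

```bash
python3 circ.py .08 3 6
```

```text
t7.72 r=0.0797 ang=176.10 z=0.2641 w=0.0187 Ft(resist)=4.52 Fr=4.85 Fz=6.1
[-0.    0.07  0.07]
[-0.    0.06  0.08]
[-0.    0.06  0.08]
[-0.    0.06  0.08]
[-0.    0.05  0.08]
[-0.    0.05  0.09]
```

Call:
carry_out([
  [[0,0.08,0.06,0,0,0,0],[0,0.08,0.06,0,0,0,0],[0,0.07,0.07,0,0,0,0]],
])

```text
clock: 7.97
position: [0.4333, 0.0892, 0.2642]
tcp_rot: [-1.28, 1.57, -0.52]
ft_force: [-0.1, -3.2, 3.6]
gripper_width: 0.0188
```

Call:
carry_out([
  [[0,0.06,0.08,0,0,0,0],[0,0.05,0.08,0,0,0,0]],
])

```text
clock: 8.13
position: [0.4345, 0.095, 0.2641]
tcp_rot: [-0.973, 1.57, -0.214]
ft_force: [-0.9, -4.1, 4.0]
gripper_width: 0.0184
```

```bash
python3 circ.py .08 3 6
```

```text
t8.13 r=0.0800 ang=165.51 z=0.2641 w=0.0184 Ft(resist)=4.18 Fr=-0.16 Fz=4.0
[0.   0.05 0.09]
[0.   0.05 0.09]
[0.   0.04 0.09]
[0.   0.04 0.09]
[0.   0.04 0.09]
[0.   0.03 0.09]
```

Call:
carry_out([
  [[0,0.05,0.09,0,0,0,0],[0,0.05,0.09,0,0,0,0],[0,0.04,0.09,0,0,0,0]],
])

```text
clock: 8.38
position: [0.4373, 0.1037, 0.2641]
tcp_rot: [1.897, 1.57, 2.656]
ft_force: [-2.4, -3.5, 5.4]
gripper_width: 0.0188
```

Call:
carry_out([
  [[0,0.04,0.09,0,0,0,0],[0,0.04,0.09,0,0,0,0]],
])

```text
clock: 8.55
position: [0.4394, 0.109, 0.2641]
tcp_rot: [2.848, 1.57, -2.676]
ft_force: [-1.9, -5.5, 6.4]
gripper_width: 0.0187
```

```bash
python3 circ.py .08 3 6
```

```text
t8.55 r=0.0801 ang=154.88 z=0.2641 w=0.0187 Ft(resist)=5.82 Fr=-0.58 Fz=6.4
[-0.    0.03  0.09]
[-0.    0.03  0.1 ]
[-0.    0.03  0.1 ]
[-0.    0.02  0.1 ]
[-0.    0.02  0.1 ]
[-0.    0.02  0.1 ]
```

Call:
carry_out([
  [[0,0.03,0.09,0,0,0,0]],
])

```text
clock: 8.63
position: [0.4405, 0.1113, 0.2641]
tcp_rot: [3.076, 1.57, -2.448]
ft_force: [-2.7, -5.8, 7.4]
gripper_width: 0.0189
```

Call:
carry_out([
  [[0,0.03,0.09,0,0,0,0]],
])

```text
clock: 8.72
position: [0.4417, 0.1136, 0.2641]
tcp_rot: [-3.053, 1.569, -2.294]
ft_force: [-3.4, -6.3, 6.4]
gripper_width: 0.0184
```

```bash
python3 circ.py .08 3 6
```

```text
t8.72 r=0.0802 ang=151.24 z=0.2641 w=0.0184 Ft(resist)=7.15 Fr=-0.00 Fz=6.4
[-0.    0.03  0.1 ]
[-0.    0.03  0.1 ]
[-0.    0.02  0.1 ]
[-0.    0.02  0.1 ]
[-0.    0.01  0.1 ]
[-0.    0.01  0.1 ]
```

Call:
carry_out([
  [[0,0.03,0.1,0,0,0,0]],
])

```text
clock: 8.8
position: [0.443, 0.116, 0.2641]
tcp_rot: [-2.984, 1.568, -2.225]
ft_force: [-4.5, -7.9, 7.9]
gripper_width: 0.0186
```

```bash
python3 circ.py .08 3 1
```

```text
t8.80 r=0.0802 ang=149.30 z=0.2641 w=0.0186 Ft(resist)=9.10 Fr=-0.21 Fz=7.9
[-0.    0.03  0.1 ]
```

Call:
carry_out([
  [[0,0.03,0.09,0,0,0,0]],
])

```text
clock: 8.88
position: [0.4443, 0.1181, 0.2641]
tcp_rot: [-2.868, 1.567, -2.11]
ft_force: [-4.7, -8.9, 7.7]
gripper_width: 0.0186
```

```bash
python3 circ.py .08 3 1
```

```text
t8.88 r=0.0803 ang=147.50 z=0.2641 w=0.0186 Ft(resist)=10.01 Fr=-0.77 Fz=7.7
[-0.    0.02  0.1 ]
```

Call:
carry_out([
  [[0,0.02,0.1,0,0,0,0]],
])

```text
clock: 8.97
position: [0.4457, 0.1203, 0.2641]
tcp_rot: [-2.893, 1.566, -2.134]
ft_force: [-6.0, -9.5, 8.6]
gripper_width: 0.0185
```

```bash
python3 circ.py .08 3 1
```

```text
t8.97 r=0.0803 ang=145.64 z=0.2641 w=0.0185 Ft(resist)=11.17 Fr=-0.42 Fz=8.6
[-0.    0.02  0.1 ]
```

Call:
carry_out([
  [[0,0.02,0.07,0,0,0,0]],
])

```text
clock: 9.05
position: [0.4467, 0.1219, 0.2641]
tcp_rot: [-2.861, 1.566, -2.103]
ft_force: [-5.1, -11.6, 8.7]
gripper_width: 0.0184
```

```bash
python3 circ.py .08 3 1
```

```text
t9.05 r=0.0804 ang=144.27 z=0.2641 w=0.0184 Ft(resist)=12.42 Fr=-2.64 Fz=8.7
[-0.    0.02  0.1 ]
```

Call:
carry_out([
  [[0,0,0,0,0,0,0],[0,0,0,0,0,0,0]],
])

```text
clock: 9.22
position: [0.4469, 0.1221, 0.2641]
tcp_rot: [-2.873, 1.566, -2.115]
ft_force: [-4.6, -9.9, 8.4]
gripper_width: 0.0186
```

```bash
python3 circ.py .08 3 1
```

```text
t9.22 r=0.0803 ang=144.10 z=0.2641 w=0.0186 Ft(resist)=10.72 Fr=-2.10 Fz=8.4
[-0.    0.02  0.1 ]
```

```bash
python3 circ.py .08 -11 10
```

```text
t9.22 r=0.0803 ang=144.10 z=0.2641 w=0.0186 Ft(resist)=10.72 Fr=-2.10 Fz=8.4
[ 0.   -0.09 -0.35]
[ 0.   -0.14 -0.34]
[ 0.   -0.19 -0.32]
[ 0.   -0.23 -0.29]
[ 0.   -0.26 -0.25]
[ 0.   -0.3  -0.22]
[ 0.   -0.32 -0.17]
[ 0.   -0.34 -0.13]
[ 0.   -0.36 -0.08]
[ 0.   -0.37 -0.03]
```

Call:
carry_out([
  [[0,-0.07,-0.32,0,0,0,0],[0,-0.14,-0.34,0,0,0,0],[0,-0.19,-0.32,0,0,0,0],[0,-0.23,-0.29,0,0,0,0],[0,-0.26,-0.25,0,0,0,0]],
])

```text
clock: 9.63
position: [0.4323, 0.0736, 0.2641]
tcp_rot: [1.147, 1.567, 1.908]
ft_force: [-3.0, 2.2, 6.5]
gripper_width: 0.019
```

```bash
python3 circ.py .0797 -11 10
```

```text
t9.63 r=0.0797 ang=-179.02 z=0.2641 w=0.0190 Ft(resist)=-2.23 Fr=2.92 Fz=6.5
[-0.   -0.29 -0.23]
[-0.   -0.31 -0.19]
[-0.   -0.34 -0.14]
[-0.   -0.35 -0.09]
[-0.   -0.36 -0.04]
[-0.   -0.37  0.01]
[-0.   -0.36  0.06]
[-0.   -0.35  0.11]
[-0.   -0.33  0.15]
[-0.   -0.31  0.2 ]
```

Call:
carry_out([
  [[0,-0.29,-0.23,0,0,0,0],[0,-0.31,-0.19,0,0,0,0],[0,-0.34,-0.14,0,0,0,0],[0,-0.35,-0.09,0,0,0,0],[0,-0.36,-0.04,0,0,0,0]],
])

```text
clock: 10.05
position: [0.452, 0.0229, 0.2641]
tcp_rot: [1.058, 1.568, 1.818]
ft_force: [-1.4, 2.3, 5.5]
gripper_width: 0.019
```

```bash
python3 circ.py .0797 -11 10
```

```text
t10.05 r=0.0794 ang=-139.03 z=0.2641 w=0.0190 Ft(resist)=-2.63 Fr=-0.44 Fz=5.5
[-0.   -0.37  0.01]
[-0.   -0.36  0.06]
[-0.   -0.35  0.11]
[-0.   -0.33  0.16]
[-0.   -0.31  0.2 ]
[-0.   -0.28  0.24]
[-0.   -0.24  0.28]
[-0.   -0.2   0.31]
[ 0.   -0.16  0.33]
[ 0.   -0.11  0.35]
```

Call:
carry_out([
  [[0,-0.37,0.01,0,0,0,0],[0,-0.36,0.06,0,0,0,0],[0,-0.35,0.11,0,0,0,0],[0,-0.33,0.16,0,0,0,0],[0,-0.31,0.2,0,0,0,0]],
])

```text
clock: 10.47
position: [0.4999, -0.0035, 0.2641]
tcp_rot: [0.948, 1.569, 1.707]
ft_force: [-1.3, 2.2, 6.0]
gripper_width: 0.0186
```

```bash
python3 circ.py .0797 -11 10
```

```text
t10.47 r=0.0794 ang=-98.80 z=0.2641 w=0.0186 Ft(resist)=-1.58 Fr=-2.00 Fz=6.0
[-0.   -0.27  0.24]
[-0.   -0.24  0.28]
[ 0.   -0.2   0.31]
[ 0.   -0.15  0.33]
[ 0.   -0.11  0.35]
[ 0.   -0.06  0.36]
[ 0.   -0.01  0.37]
[0.   0.04 0.36]
[0.   0.09 0.35]
[0.   0.14 0.34]
```

Call:
carry_out([
  [[0,-0.27,0.24,0,0,0,0],[0,-0.24,0.28,0,0,0,0],[0,-0.2,0.31,0,0,0,0],[0,-0.15,0.33,0,0,0,0],[0,-0.11,0.35,0,0,0,0]],
])

```text
clock: 10.88
position: [0.5529, 0.0068, 0.2641]
tcp_rot: [1.0, 1.569, 1.759]
ft_force: [-3.2, 0.3, 6.7]
gripper_width: 0.0187
```

```bash
python3 circ.py .0797 -11 4
```

```text
t10.88 r=0.0796 ang=-59.04 z=0.2641 w=0.0187 Ft(resist)=-2.59 Fr=-1.86 Fz=6.7
[ 0.   -0.05  0.36]
[ 0.   -0.    0.37]
[0.   0.05 0.36]
[0.   0.1  0.35]
```

Call:
carry_out([
  [[0,-0.05,0.36,0,0,0,0],[0,0,0.37,0,0,0,0],[0,0.05,0.36,0,0,0,0],[0,0,0,0,0,0,0],[0,0,0,0,0,0,0]],
])

```text
clock: 11.3
position: [0.5777, 0.0298, 0.2642]
tcp_rot: [-0.116, 1.568, 0.644]
ft_force: [1.7, -0.7, 4.2]
gripper_width: 0.0187
```

Call:
carry_out([
  [[0,0,0,0,0,0,0.6],[0,0,0,0,0,0,0.6],[0,0,0,0,0,0,0.6],[0,0,0,-1,0,0,0.6],[0,0,0,-0.7,0,0,0.6]],
])

```text
clock: 11.72
position: [0.5758, 0.0289, 0.2634]
tcp_rot: [1.833, 1.569, 2.775]
ft_force: [0.1, -0.2, 0.8]
gripper_width: 0.0516
```

```bash
python3 - <<'E'
from h import *
import cv2
s,M=st()
np.save("Mfold.npy",M)
q=s["position"][:2]-[.512,.075];print(np.linalg.norm(q),np.degrees(np.arctan2(*q[::-1])))
a=robot.snapshot("scene")[130:370,240:440];b=robot.snapshot("wrist")
a=cv2.resize(a,(400,480),interpolation=cv2.INTER_CUBIC)
cv2.imwrite("pics/c6.png",np.hstack([a,b[:,120:520]]));cv2.imwrite("pics/sd6.png",robot.snapshot("side"))
E
```

```text
t11.72 p [0.5758 0.0289 0.2634] f [ 0.1253 -0.2058  0.8225] w0.0516 j6 0.54
[[-0.0014 -0.8085  0.5884]
 [ 0.0005  0.5884  0.8085]
 [-1.      0.0015 -0.0004]]
0.07872823324683004 -35.87123341117512
```

View pics/c6.png

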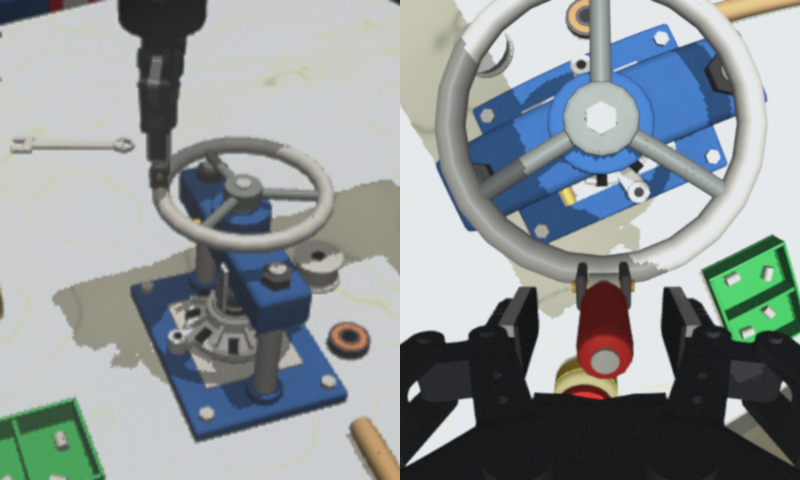

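The picture shows the handle upright at the wheel angle of about −36°, between the open fingers, with its tip at about (605,360). Nothing on the bench has been disturbed. Next I'll move the tool outside the handle and close it, then push the handle down along its arc.

Call:
carry_out([
  [[0,-0.5,0,0,0,0,0.6],[-0.3,-0.5,0,0,0,0,0.6],[-0.3,0,0,0,0,0,0],[0,0,0,0,0,0,0],[0,0,0,0,0,0,0]],
])

```text
clock: 12.28
position: [0.6004, 0.0112, 0.2825]
tcp_rot: [-0.656, 1.57, 0.28]
ft_force: [0.4, -1.0, -0.3]
gripper_width: 0.0153
```

Call:
carry_out([
  [[0,0,0,0,0,0,0],[0,0,0,0,0,0,0],[0,0,0,0,0,0,0]],
])

```text
clock: 12.53
position: [0.6, 0.0115, 0.2818]
tcp_rot: [2.028, 1.57, 2.965]
ft_force: [-0.2, -0.6, 0.2]
gripper_width: 0.0001
```

```bash
python3 - <<'E'
from h import *
s,M=st(False);H=np.array([.5768,.0281,.239]);inw=np.array([-.81,.586,0])
d=s["position"]-H;print(s["position"],s["gripper_width"],s["ft_force"],"inward",d@inw,"up",d[2])
p=s["position"]
for f in range(0,91,15):
    f=np.radians(f);t=H+inw*(.045*np.sin(f)-.010*np.cos(f)-.011);t[2]+=.045*np.cos(f)+.010*np.sin(f)
    print(np.round(M.T@(t-p)/.03,2));p=t
E
```

```text
[0.6    0.0115 0.2818] 0.00010663431533604431 [-0.2422 -0.572   0.2409] inward -0.028493803191972734 up 0.04275490584527769
[-0.07  0.25 -0.01]
[-0.03  0.4  -0.  ]
[ 0.07  0.39 -0.  ]
[ 0.17  0.36 -0.  ]
[ 0.26  0.31 -0.  ]
[ 0.33  0.23 -0.  ]
[ 0.38  0.14 -0.  ]
```

Call:
carry_out([
  [[-0.07,0.25,0,0,0,0,0],[-0.03,0.4,0,0,0,0,0],[0.07,0.39,0,0,0,0,0],[0.17,0.36,0,0,0,0,0]],
])

```text
clock: 12.87
position: [0.5664, 0.0363, 0.2788]
tcp_rot: [-1.208, 1.568, -0.271]
ft_force: [0.4, 0.3, 1.9]
gripper_width: -0.0001
```

Call:
carry_out([
  [[0.26,0.31,0,0,0,0,0],[0.33,0.23,0,0,0,0,0],[0.28,0.14,0,0,0,0,0],[0,0,0,0,0,0,0]],
])

```text
clock: 13.2
position: [0.5484, 0.0489, 0.2508]
tcp_rot: [2.053, 1.569, 2.991]
ft_force: [0.2, -0.8, -0.5]
gripper_width: -0.0001
```

Call:
carry_out([
  [[0.05,0,0,0,0,0,0],[0.05,0,0,0,0,0,0],[0,0,0,0,0,0,0]],
])

```text
clock: 13.45
position: [0.5503, 0.0482, 0.2491]
tcp_rot: [-0.099, 1.57, 0.838]
ft_force: [-1.7, 0.2, 1.7]
gripper_width: 0.0003
```

```bash
python3 - <<'E'
from h import *
import cv2
st()
a=robot.snapshot("scene")[170:270,290:420];b=robot.snapshot("side")[160:260,220:350]
cv2.imwrite("pics/c7.png",cv2.resize(np.hstack([a,b]),(780,300),interpolation=cv2.INTER_CUBIC))
E
```

```text
t13.45 p [0.5503 0.0482 0.2491] f [-1.7253  0.1859  1.6848] w0.0003 j6 0.58
[[ 0.0003 -0.8059  0.592 ]
 [ 0.0004  0.592   0.8059]
 [-1.     -0.0001  0.0005]]
```

View pics/c7.png

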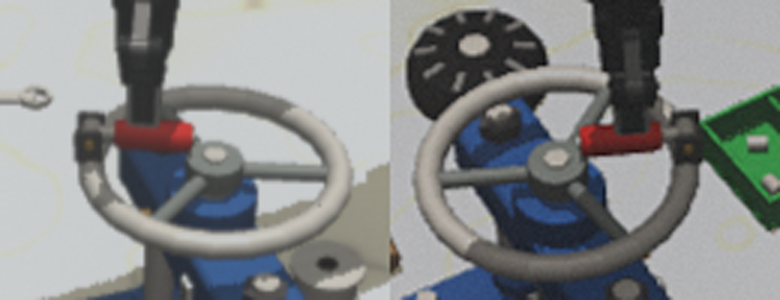

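The handle lies nearly flat under the shut fingers. I'll press gently until the stop resists.

Call:
carry_out([
  [[0.05,0,0,0,0,0,0],[0.05,0,0,0,0,0,0],[0,0,0,0,0,0,0]],
])

```text
clock: 13.8
position: [0.5508, 0.0483, 0.2484]
tcp_rot: [-0.736, 1.567, 0.202]
ft_force: [-4.4, 2.1, 12.6]
gripper_width: -0.0002
```

Call:
carry_out([
  [[-0.2,0,0,0,0,0,0],[-1,0,0,0,0,0,0],[-1,0,0,0,0,0,0],[-1,0,0,0,0,0,0],[0,0,0,0,0,0,0]],
])

```text
clock: 14.22
position: [0.5522, 0.0477, 0.3478]
tcp_rot: [-1.023, 1.561, -0.086]
ft_force: [-0.4, -0.2, 1.1]
gripper_width: 0.0001
```

```bash
python3 - <<'E'
from h import *
import cv2
st()
a=robot.snapshot("scene")[170:330,290:430];b=robot.snapshot("wrist")
cv2.imwrite("pics/c8.png",np.hstack([cv2.resize(a,(420,480),interpolation=cv2.INTER_CUBIC),b[:,130:510]]))
E
```

```text
t14.22 p [0.5522 0.0477 0.3478] f [-0.4489 -0.233   1.053 ] w0.0001 j6 0.58
[[ 0.0093 -0.8057  0.5923]
 [-0.0008  0.5923  0.8057]
 [-1.     -0.008   0.0049]]
```

View pics/c8.png

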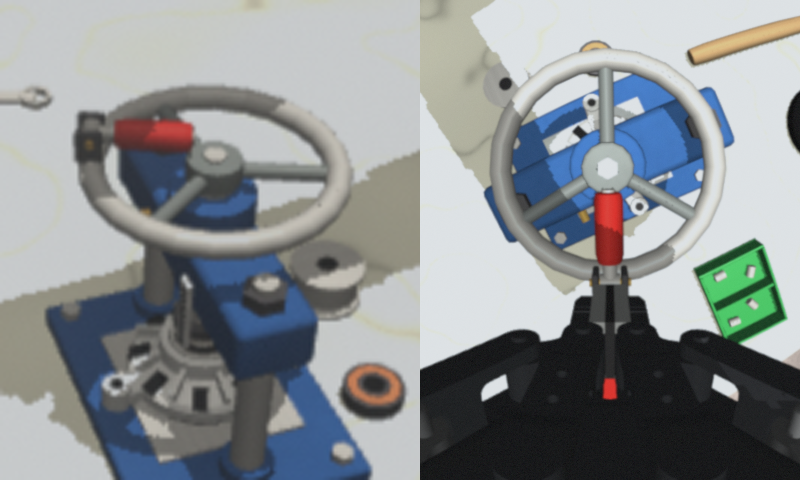

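The handle is folded flat: in the wrist view the grip runs from (608,193) to (609,262), pointing at the hub at (607,168). The tool is clear and the bystanders are where they were. I'm handing in now.

```bash
python3 -c "
from rig import robot
print(robot.sign_off())"
```

```text
the job is handed in; nothing more can be done
None
```

The bearing is pressed home, the ram is wound back and the handle is folded flat. I handed the job in at about 14 s of the 72 s allowed, and the system gave no verdict.

- **Handle out:** It took three grips. On the first swing the pads slipped to the side of the grip and the handle stopped at about 70°. On the second they slipped outward again, but a close-up wrist picture then showed the handle upright. I centred the tool and gripped once more before winding.
- **Pressing:** Driving the bearing in took a steady 4–5 N along the handle's circle. The force then climbed at the shoulder to a peak of 12.4 N driven and 10.7 N resting, which I put at roughly 200–235 N at the ram. That is above the 180 N seating load and below the 310 N crack limit.
- **Winding back:** I wound back 180°, about 12 mm of ram travel.
- **Folding:** I pushed the handle down with shut fingers until the stop resisted with about 13 N. The last pictures show it flat and pointing at the hub. The bystanders in view look unmoved, and the arm is clear.

I did not measure flushness or ram clearance directly in a picture. Flushness is inferred from the force rise, and clearance from the wheel angle. The spread in the wheel-centre fits (about 2–3 mm) caused brief side forces of up to about 6 N while winding, with no visible effect.

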